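Start the counting hood's fan, raise its sash to the index clip and hold it there

ROBOT

A 6-joint arm with a two-finger parallel gripper is mounted at the origin on a cart in front of the work surface, level with it; the furniture and walls round the work are solid. World frame = base frame: x ahead of the robot, y to its left, z up, the work surface at z = 0. Lengths are in m, angles in rad, forces in N, time in s.
With the tool pointing down it reaches from about 0.325 to 0.775 m from the base axis. Payload 5.5 kg.
Tool frame: the origin (TCP) lies between the finger pads, 19 mm behind the fingertips; this is the grasp point; z points along the fingers, y is the line along which they close (so a half turn about z gives the same grasp; the last joint's range is limited). The gripper opens to 85 mm and grips with 20 to 120 N. Pads are 22 mm wide; open, the fingers measure 114 mm over their backs; the gripper's body (76 mm by 85 mm) begins 54 mm behind the grasp point. The pads swing forward as they close: fully open they stand 13 mm farther back than shut.
Start: joints at [-1.278, 0.091, 1.231, -0, 1.82, -0.057], TCP at [0.206, -0.564, 0.25] pointing down, gripper open.
Joint ranges: [-2.87, 2.87], [-0.86, 2.18], [0.17, 2.46], [-1.51, 4.65], [0.06, 2.69], [-2.65, 2.65]. Speed limits (rad/s): [2.57, 2.57, 3.01, 3.14, 3.14, 3.14].

INTERFACE

Orientations are given as a 3x3 rotation matrix whose columns are the frame's x, y, z axes.
In Python, from bench import robot gives the robot as it stands.
- The arm moves only by the shell command python3 -m creep 'ROWS' [FORCE]. ROWS is JSON, a list of rows, each a list of 3 entries, a list of its own where there are three numbers: the shift along the world's x, y, z in cm, then the turn, a rotation vector about the world's x, y, z in degrees, then the opening, from 0 (shut) to 1 (fully open). A call has 1 to 12 rows; each row shifts and turns the commanded pose from where the row before left it; what a row does not reach is not made up. A row lasts 1/12 s, in which the tool goes at most 41.7 mm and 7.16 degrees, less where a joint would pass 70% of its speed; a pose out of reach is approached as far as the arm can. A call with a gripper value outside its range is refused whole. The fingers move at their own pace and stop on an object; FORCE is the grip in N (left out, the last holds). Time passes only in rows, so rows that do not move let the fingers close. It gives the time, the measured TCP pose, the force, the opening and the grip force at its end, in the units of the state.
- robot.read_state(): the state, without advancing time (a new reading comes with each control period).
- robot.get_image(name): name is "scene" or "top" or "wrist"; returns a dict with "image" (420x560x3 uint8, blue, green, red), "fx", "fy", "cx", "cy" (pixels), "origin" and "attitude" of the camera in the world. Camera axes: x right, y down, z forward; pixel columns grow to the right and rows downward; lengths in m; the calibration is good to about 2 mm. A picture is of the moment at which its call begins. There is no depth.
- robot.finish_job(): hands the job in; it is judged then, once.
The state is a dict: "time_s": time; "qpos": joint angles; "qd": joint speeds; "tau": joint torques, N m; "tool_pos": TCP position; "tcp_rot": TCP orientation; "wrist_force": force on the tool from outside, world axes, zero at the start; "torque": the same for the moment, N m; "grip_width": finger opening in m; "gripper_force": force on a finger pad.
Only numpy, scipy, OpenCV 4.12 (cv2) and the standard library are available. Lean on these libraries where they do the work, as an engineer would, in place of code of your own. Each camera call takes 0.05 s, during which the arm holds its last target. There are 200 camera calls.

TASK

Get the tablet-counting hood ready for work: with the sash still down, turn the rotary fan switch on the hood's left-hand pod from off to on, so that no dust gets out. Then lift the hinged clear sash by its bow handle until the sash's pointer is level with the index clip on the protractor plate (the tested opening), and finish still holding the sash there by its handle: it has no stay and falls shut if let go. Leave the clip, the counting tray, the bottles, the dose cup and the carton where they are.

Things in the scene. Friction and masses are not known exactly. Their poses are not given: they have to be found in the camera images.
- hood: Fixed white counting hood, 208 x 342 x 208 mm high, clear cheeks, front sill 77 mm high at x=-0.085, filter housing at the back. Origin under the middle of its base; x to its back, y to its left, z up; its front faces -x (the robot). Switch pod 84 x 84 x 115 mm high outside the left cheek at x=-0.070, y=0.209; dark protractor plate, radius 125 mm about the hinge, outside the right cheek.
- fan_switch (a joint): Rotary fan switch on the pod, vertical axis. 0 = off (bar along the hood's y, its white-lined end to the left at a white dot); 1.571 = on (bar along the hood's x, that end to the back at a white stroke): a quarter turn clockwise seen from above. An over-centre spring pulls it to the nearer end; 0.15 N m takes it over the middle; hard stops at both ends.
- switch_grip (a point): On the switch's axis at the middle of its black bar, the place to grip, 139.5 mm above the desk. The bar is 54 mm long, 14 mm thick and reaches from 127 to 150 mm above the desk, on a round black base. The y axis of this point runs along the bar to its white-lined end and turns with it.
- sash_opening (a joint): Opening of the sash, rad: 0 = closed, sloping 40 degrees down to the front; grows as the front edge is lifted; stop at 1.25. Hinged at its upper rear edge. A light aluminium-framed panel, 330 mm wide and 170 mm long, 0.45 to 0.8 kg with its handle; the hinge is practically free, so it falls shut when let go.
- sash_hinge (a point): Middle of the sash's hinge line, fixed on the hood at x=0.046, y=0, z=0.190 of the hood's frame; the hinge line runs along the hood's y.
- sash: The sash with its handle: aluminium frame round a clear panel; origin on the middle of the hinge line, x in its plane towards the hinge. Steel bow handle at the middle of the lower front edge: a round bar 12 mm thick, 130 mm long along the hood's y, on two posts 10 mm thick, 58 mm to each side of the middle (106 mm free between). Closed, the posts stand out level to the robot.
- handle_grip (a point): Middle of the handle's round bar, to be pinched from above (one finger before, one behind it; the bar may turn between the pads). Closed: x=-0.125, y=0, z=0.080 of the hood's frame, 36 mm before the sill. It moves on a circle of 203 mm round the hinge line (closed 32.7 degrees below the hinge).
- index_clip (a joint): Place of the index clip on the protractor's rim, given as sash opening in rad: the pointer is level with the clip when joint sash_opening equals this value. 0.50 to 0.90, different each time; screwed tight, not to be moved.
- index_mark (a point): Tip of the index clip: a steel block 30 x 18 x 12 mm with a black thumbscrew, astride the rim of the dark protractor plate on the hood's right side. The tip is 137.5 mm from the hinge line, 167.5 mm right of the hood's middle. Its x axis points to the hinge line.
- sash_pointer (a point): Tip of the sash's pointer, a thin steel blade on the right edge of the sash that sweeps past the protractor's rim; same radius (137.5 mm) and same side as the clip's tip, so the two tips meet when the sash is at the mark. Its x axis points to the hinge line.
- tray: Loose pale green counting tray, 115 x 170 x 16 mm, inside the hood; origin under its middle. Bystander.
- tablet_bottle: Loose white round bottle, 49 mm across, 88 mm high, inside the hood; origin under its middle. Bystander.
- cup: Loose clear dose cup, 39 mm across, 28 mm high, on the desk to the left of the hood. Bystander.
- syrup: Loose brown syrup bottle with a yellow cap, 32 mm across, 80 mm high, on the desk to the left of the hood. Bystander.
- carton: Loose tablet carton, 70 x 110 x 46 mm, on the desk to the right of the hood. Bystander.

How it is judged:
On the way:
1. the fan is switched on while the sash is still down (value of joint fan_switch above 1.4 rad and value of joint sash_opening below 0.06 rad), for 0.2 s.
At the end, for the whole second after the job is handed in: The fan switch stands at on (above 1.4 rad); the sash's opening angle is within 0.07 rad (4 degrees) of the index clip and still (below 0.05 rad/s), carried by the gripper's fingers (more than 1 N) at its handle (tool point within 70 mm of the middle of the bar), through the last second (angle between the x axis of sash_pointer and the x axis of index_mark, either way round below 0.07 rad and velocity of joint sash_opening between -0.05 and 0.05 rad/s and contact force between the fingers and sash above 1 N and distance between the grasp point and handle_grip below 0.07 m and value of joint fan_switch above 1.4 rad); the arm keeps its last pose, push and grip.
It fails at once if the sash is lifted (more than 0.10 rad) while the fan is not on (value of joint sash_opening above 0.1 rad and value of joint fan_switch below 1.3 rad).
It fails at once if the index clip is shifted (more than 6 mm) (distance of index_mark from where it was at the start of the episode above 0.006 m).
It fails at once if the tray, a bottle, the cup or the carton is moved by more than 30 mm (distance of any of tray, tablet_bottle, cup, syrup, carton from where it was at the start of the episode above 0.03 m).
It also fails if it takes over 53 s, if anything falls off the work surface, if the arm or the gripper's body presses on something with over 40 N, if the wrist force passes 120 N, or if a joint passes its speed limit or range.

## Working session

There is one attempt and no reset: what is moved stays moved. The work goes in short steps, Python scripts to look and compute and a shell command to move; the robot and the scene stay as the last step left them, time stands still between calls to the robot, and variables do not carry over. Pictures are saved under pics/ and viewed, at most 10 in all, crops included, and the job is handed in when it is done.

```bash
mkdir -p pics; ls
cat > h.py <<'E'
from bench import robot
import numpy as np, cv2
def snap(n,f):
    d=robot.get_image(n); cv2.imwrite('pics/'+f,d['image']); np.savez('pics/'+f+'.npz',**{k:v for k,v in d.items()}); return d
def ray(f,u,v):
    d=np.load('pics/'+f+'.npz'); R=np.array(d['attitude']); 
    return np.array(d['origin']),R@np.array([(u-d['cx'])/d['fx'],(v-d['cy'])/d['fy'],1.])
def atz(f,u,v,z):
    o,r=ray(f,u,v); return o+r*(z-o[2])/r[2]
def proj(f,p):
    d=np.load('pics/'+f+'.npz'); c=np.array(d['attitude']).T@(np.array(p)-d['origin']); return np.array([d['fx']*c[0]/c[2]+d['cx'],d['fy']*c[1]/c[2]+d['cy']])
E
python3 - <<'E'
from h import *
for n in('scene','top'):
    d=snap(n,n+'1.png'); print(n,d['origin'],d['attitude'],d['fx'])
print(robot.read_state())
E
```

```text
pics
scene [-0.03588561  0.37010251  0.91192802] [[-0.55845868 -0.6146622   0.5570586 ]
 [-0.82952722  0.41616047 -0.37241785]
 [-0.0029146  -0.67007525 -0.74228746]] 391.12663625492013
top [ 0.24012927 -0.01409048  1.8593516 ] [[-0.02295436 -0.98312431  0.18149295]
 [-0.99963295  0.0199576  -0.01832102]
 [ 0.01438968 -0.18184688 -0.98322157]] 491.32562523712045
{'time_s': 0.1, 'qpos': array([-1.27769082e+00,  9.17957933e-02,  1.23180529e+00,  1.93569511e-05,
        1.81982798e+00, -5.66699331e-02]), 'qd': array([ 2.54511868e-04,  2.13314097e-04, -3.12660377e-03, -3.84808590e-04,
        8.64240637e-04, -1.86513897e-05]), 'tau': array([ 3.43829859e-03, -4.60217679e+01, -4.19220006e+01, -2.20392639e-05,
        1.06231158e-02,  2.20566051e-05]), 'tool_pos': array([ 0.20556409, -0.5634336 ,  0.24893412]), 'tcp_rot': array([[ 9.39448093e-01,  3.42690850e-01, -5.12627575e-04],
       [ 3.42691211e-01, -9.39446445e-01,  1.76350785e-03],
       [ 1.22751849e-04, -1.83239705e-03, -9.99998314e-01]]), 'wrist_force': array([-1.19773663, -0.14741374, -0.29812661]), 'torque': array([-0.0103458 , -0.0248666 , -0.05124629]), 'gripper_force': 0.0, 'grip_width': 0.0851362124636267}
```

View pics/top1.png

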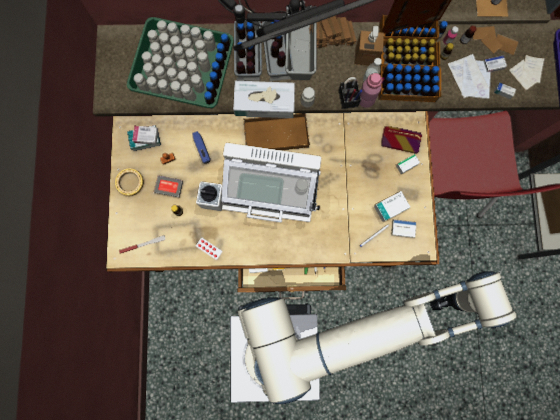

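View pics/scene1.png

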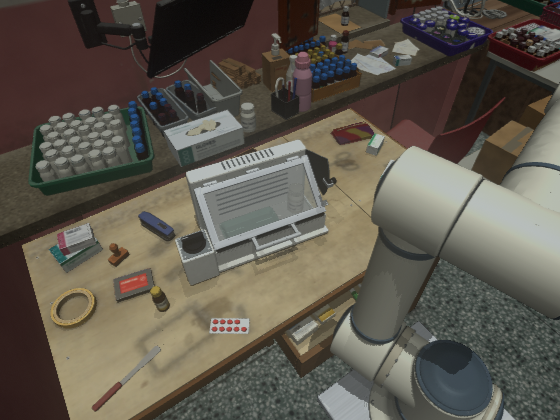

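The top view shows the hood at about (270,183), its switch at (208,193) and its handle at (265,213). The clip is near (317,207). I'll enlarge both views.

Run:
```python
import cv2
a=cv2.imread('pics/top1.png')[140:230,190:330]; cv2.imwrite('pics/c1.png',cv2.resize(a,None,fx=5.5,fy=5.5,interpolation=cv2.INTER_CUBIC))
a=cv2.imread('pics/scene1.png')[135:285,170:350]; cv2.imwrite('pics/c2.png',cv2.resize(a,None,fx=4,fy=4,interpolation=cv2.INTER_CUBIC))
```

```text
(no output)
```

View pics/c1.png

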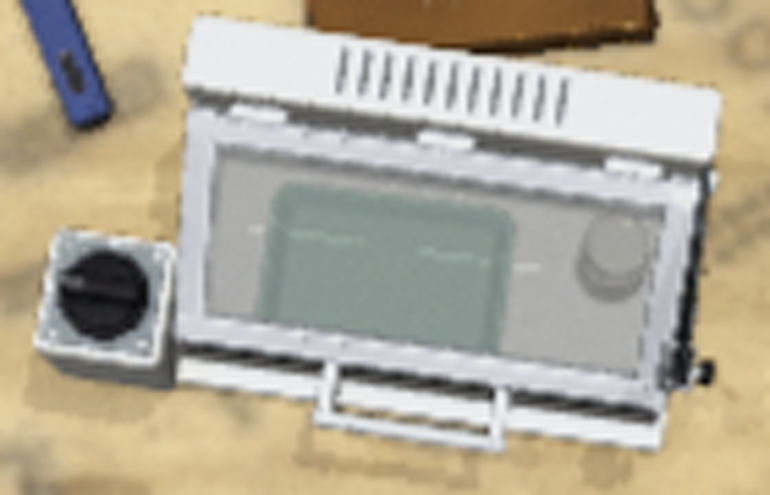

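View pics/c2.png

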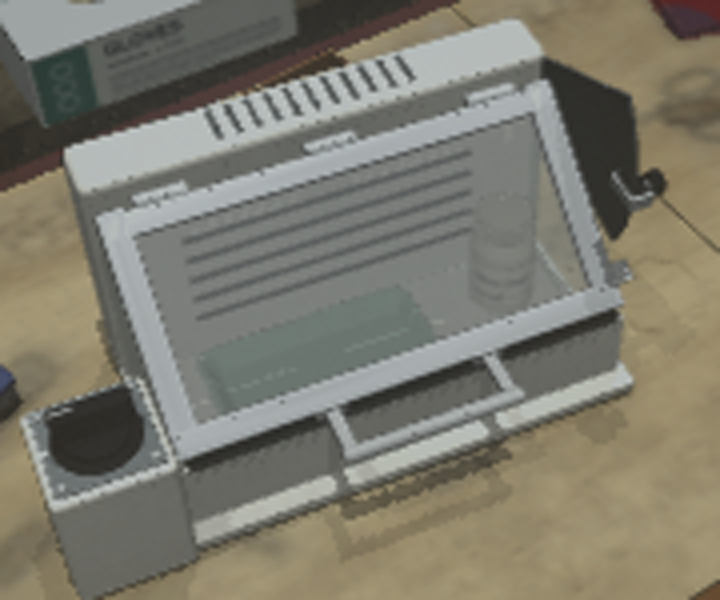

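The switch bar is at off (line to the left), the sash is closed, and the clip is at c2 (635,190) with the pointer at c2 (618,270). Next I fit the hood pose from both views.

```bash
cat > fit.py <<'E'
from h import *
from scipy.optimize import least_squares
T=lambda c:((c[0]+.5)/5.5-.5+190,(c[1]+.5)/5.5-.5+140)
S=lambda c:((c[0]+.5)/4-.5+170,(c[1]+.5)/4-.5+135)
t,s='top1.png','scene1.png'
C=[(t,T(c),p) for c,p in [((319,412),(-.125,.065,.08)),((503,440),(-.125,-.065,.08)),((200,17),(.104,.171,.208)),((720,88),(.104,-.171,.208)),
 ((60,232),(-.028,.251,.115)),((175,245),(-.028,.167,.115)),((165,365),(-.112,.167,.115)),((35,350),(-.112,.251,.115))]]
C+=[(s,S(c),p) for c,p in [((347,455),(-.125,.065,.08)),((520,395),(-.125,-.065,.08)),((65,152),(.104,.171,.208)),((515,20),(.104,-.171,.208)),
 ((22,415),(-.028,.251,.115)),((135,378),(-.028,.167,.115)),((190,460),(-.112,.167,.115)),((57,510),(-.112,.251,.115))]]
def W(q,p):
    c,n=np.cos(q[2]),np.sin(q[2]); return np.array([q[0]+c*p[0]-n*p[1],q[1]+n*p[0]+c*p[1],p[2]])
f=lambda q:np.concatenate([proj(i,W(q,p))-uv for i,uv,p in C])
r=least_squares(f,[.6,0,-.1],loss='soft_l1'); Q=r.x
if __name__=='__main__':
    np.save('Q.npy',Q); print(Q,np.degrees(Q[2])); print(f(Q).reshape(-1,2).round(1).tolist())
    print('switch',W(Q,(-.07,.209,.1395)),'handle',W(Q,(-.125,0,.08)))
    def tip(a,r=.1375): return W(Q,(.046-r*np.cos(a),-.1675,.19-r*np.sin(a)))
    for a in np.radians([40,]): print('pointer40',(proj(s,tip(a))-[170,135])*4+1.5,(proj(t,tip(a))-[190,140])*5.5+2.2)
    for o in np.arange(.4,1,.1): a=np.radians(40)-o; print(round(o,2),((proj(s,tip(a))-[170,135])*4+1.5).round(),((proj(t,tip(a))-[190,140])*5.5+2.2).round())
    print('robot yaw dir', np.degrees(np.arctan2(*robot.read_state()['tcp_rot'][[1,0],1])))
E
python3 fit.py
```

```text
[ 0.62150805  0.00659778 -0.15736165] -9.016158507060634
[[-0.1, 1.3], [1.7, 1.0], [-1.0, -0.8], [1.7, -0.6], [-0.4, -0.6], [1.6, 0.2], [-0.2, 1.0], [0.3, 0.6], [-0.2, 0.8], [0.9, -0.7], [-2.0, -1.7], [0.7, -2.6], [-1.0, -0.2], [2.2, -1.7], [-1.4, 1.4], [-1.0, 0.8]]
switch [0.58512598 0.22398533 0.1395    ] handle [0.49805253 0.02618691 0.08      ]
pointer40 [611.85192097 259.88893049] [679.7935182  364.03767777]
0.4 [636. 237.] [680. 391.]
0.5 [640. 226.] [681. 393.]
0.6 [643. 214.] [682. 393.]
0.7 [645. 200.] [684. 390.]
0.8 [647. 184.] [685. 386.]
0.9 [647. 166.] [687. 379.]
robot yaw dir -69.9590646770793
```

```bash
R='[[1.5,3.2,0.5],[0,0,2.5],1]'; python3 -m creep '[[[1.5,3.2,0.5],[0,0,2.5],1],[[1.5,3.2,0.5],[0,0,2.5],1],[[1.5,3.2,0.5],[0,0,2.5],1],[[1.5,3.2,0.5],[0,0,2.5],1],[[1.5,3.2,0.5],[0,0,2.5],1],[[1.5,3.2,0.5],[0,0,2.5],1],[[1.5,3.2,0.5],[0,0,2.5],1],[[1.5,3.2,0.5],[0,0,2.5],1],[[1.5,3.2,0.5],[0,0,2.5],1],[[1.5,3.2,0.5],[0,0,2.5],1],[[1.5,3.2,0],[0,0,2.5],1],[[1.5,3.2,0],[0,0,2.5],1]]' 60
python3 -m creep '[[[1.5,3.2,0],[0,0,2.5],1],[[1.5,3.2,0],[0,0,2.5],1],[[1.5,3.2,0],[0,0,2.5],1],[[1.5,3.2,0],[0,0,2.5],1],[[1.5,3.2,0],[0,0,2.5],1],[[1.5,3.2,0],[0,0,2.5],1],[[1.5,3.2,0],[0,0,2.5],1],[[1.5,3.2,0],[0,0,2.5],1],[[1.5,3.2,0],[0,0,2.5],1],[[1.5,3.2,0],[0,0,2.5],1],[[0,0,0],[0,0,0],1],[[0,0,0],[0,0,0],1]]'
```

```text
time_s: 1.1
tool_pos: [0.3859, -0.178, 0.3001]
tcp_rot: [[0.641, 0.768, 0.001], [0.768, -0.641, -0.0], [0.0, 0.001, -1.0]]
wrist_force: [0.5, -0.4, -0.3]
grip_width: 0.0854
gripper_force: 0.0
time_s: 2.1
tool_pos: [0.5357, 0.1419, 0.2983]
tcp_rot: [[0.255, 0.967, -0.003], [0.967, -0.255, -0.001], [-0.001, -0.003, -1.0]]
wrist_force: [-0.5, -0.0, -0.1]
grip_width: 0.0856
gripper_force: 0.0
```

```bash
python3 -m creep '[[[1.6,2.7,0],[0,0,2],1],[[1.6,2.7,0],[0,0,2],1],[[1.7,2.8,0],[0,0,1.8],1],[[0,0,0],[0,0,0],1],[[0,0,0],[0,0,0],1],[[0,0,0],[0,0,0],1]]'
python3 - <<'E'
from h import *
Q=np.load('Q.npy'); from fit import W
d=snap('wrist','w1.png'); print(proj('w1.png',W(Q,(-.07,.209,.15))),proj('w1.png',W(Q,(-.07,.236,.15))),proj('w1.png',W(Q,(-.125,0,.08))))
print(proj('w1.png',robot.read_state()['tool_pos']))
E
```

```text
time_s: 2.6
tool_pos: [0.5845, 0.2212, 0.3]
tcp_rot: [[0.161, 0.987, -0.0], [0.987, -0.161, -0.001], [-0.001, -0.0, -1.0]]
wrist_force: [-0.2, 0.7, 0.5]
grip_width: 0.0856
gripper_force: 0.0
[277.87832271 198.62072796] [277.79047506 167.8468256 ] [234.6902695  346.87374142]
[277.9928894  287.68639711]
```

View pics/w1.png

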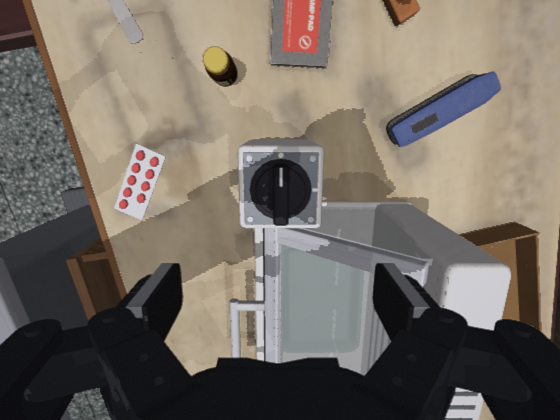

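The wrist view shows the switch bar upright at about (281,191), roughly 2 mm in x and 3–5 mm in y from the prediction. The white line is at the left end, which is off. Correct and descend.

```bash
python3 -m creep '[[[0.3,0.6,-3],[0,0,0],1],[[0,0,-3],[0,0,0],1],[[0,0,-3],[0,0,0],1],[[0,0,-3],[0,0,0],1],[[0,0,-2],[0,0,0],1],[[0,0,-1],[0,0,0],1],[[0,0,0],[0,0,0],1],[[0,0,0],[0,0,0],1]]' 60
python3 -m creep '[[[0,0,0],[0,0,0],0],[[0,0,0],[0,0,0],0],[[0,0,0],[0,0,0],0],[[0,0,0],[0,0,0],0],[[0,0,0],[0,0,0],0],[[0,0,0],[0,0,0],0],[[0,0,0],[0,0,0],0],[[0,0,0],[0,0,0],0],[[0,0,0],[0,0,0],0],[[0,0,0],[0,0,0],0]]'
```

```text
time_s: 3.32
tool_pos: [0.5878, 0.2276, 0.1514]
tcp_rot: [[0.16, 0.987, 0.001], [0.987, -0.16, 0.0], [0.0, 0.001, -1.0]]
wrist_force: [-0.0, 0.3, 1.2]
grip_width: 0.0853
gripper_force: 0.0
time_s: 4.15
tool_pos: [0.5884, 0.2283, 0.1506]
tcp_rot: [[0.159, 0.987, 0.002], [0.987, -0.159, 0.0], [0.001, 0.002, -1.0]]
wrist_force: [5.3, 0.4, 2.1]
grip_width: 0.0126
gripper_force: 60.8
```

```bash
python3 -m creep '[[[0,0,0],[0,0,-6],0],[[0,0,0],[0,0,-6],0],[[0,0,0],[0,0,-6],0],[[0,0,0],[0,0,-6],0],[[0,0,0],[0,0,-6],0],[[0,0,0],[0,0,-6],0],[[0,0,0],[0,0,-6],0],[[0,0,0],[0,0,-6],0]]'
python3 -m creep '[[[0,0,0],[0,0,-6],0],[[0,0,0],[0,0,-6],0],[[0,0,0],[0,0,-6],0],[[0,0,0],[0,0,-6],0],[[0,0,0],[0,0,-6],0],[[0,0,0],[0,0,-6],0],[[0,0,0],[0,0,-6],0],[[0,0,0],[0,0,0],0],[[0,0,0],[0,0,0],0],[[0,0,0],[0,0,0],0]]'
```

```text
time_s: 4.82
tool_pos: [0.5904, 0.227, 0.1507]
tcp_rot: [[0.844, 0.536, 0.007], [0.537, -0.844, -0.001], [0.005, 0.005, -1.0]]
wrist_force: [14.8, -3.9, -0.9]
grip_width: 0.0127
gripper_force: 60.5
time_s: 5.65
tool_pos: [0.591, 0.225, 0.1506]
tcp_rot: [[0.987, -0.163, 0.007], [-0.163, -0.987, -0.004], [0.008, 0.003, -1.0]]
wrist_force: [15.2, -10.3, 0.2]
grip_width: 0.0124
gripper_force: 60.5
```

```bash
python3 -m creep '[[[0,0,0],[0,0,0],0.4],[[0,0,0],[0,0,0],0.4],[[0,0,0],[0,0,0],0.4],[[0,0,0],[0,0,0],0.4],[[0,0,2],[0,0,0],0.4],[[0,0,3],[0,0,0],0.4],[[0,0,3],[0,0,0],0.4],[[0,0,3],[0,0,0],0.4],[[-3,-3,0],[0,0,6],0.8],[[-3,-3,0],[0,0,6],0.8],[[0,0,0],[0,0,0],0.8]]'
python3 - <<'E'
from h import *
from fit import W
Q=np.load('Q.npy'); s=robot.read_state(); print(s['tool_pos'],s['wrist_force'])
snap('wrist','w2.png'); print(proj('w2.png',W(Q,(-.07,.209,.15))),proj('w2.png',W(Q,(-.125,0,.08))),proj('w2.png',W(Q,(-.125,.065,.08))))
E
```

```text
time_s: 6.57
tool_pos: [0.5244, 0.1664, 0.2591]
tcp_rot: [[0.999, 0.054, -0.005], [0.054, -0.999, -0.003], [-0.005, 0.002, -1.0]]
wrist_force: [0.8, -0.3, -1.5]
grip_width: 0.0678
gripper_force: 0.0
[0.52444171 0.16638249 0.25909591] [ 0.79930634 -0.33179608 -1.54453058]
[199.35781039 126.95827497] [415.92451182 226.88937797] [352.99268361 213.70474355]
```

View pics/w2.png

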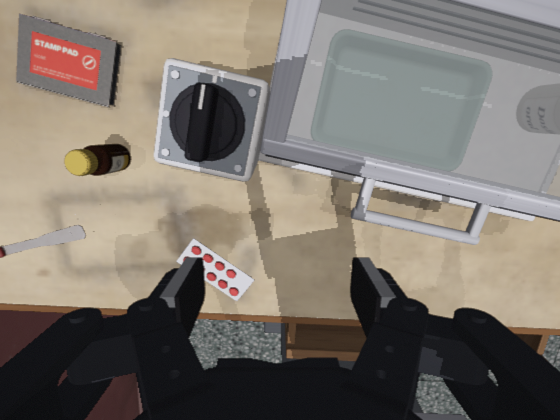

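The switch stands at on, with the white line to the back and the bar parallel to the pod's edges. The handle bar runs from (358,212) to (478,240), within 2 mm of the prediction. Go over the handle and partly close.

```bash
python3 -m creep '[[[-0.2,-1.1,0],[0,0,6],0.35],[[-0.2,-1.1,0],[0,0,6],0.35],[[-0.2,-1.1,0],[0,0,6],0.35],[[-0.2,-1.1,0],[0,0,6],0.35],[[-0.2,-1.1,0],[0,0,6],0.35],[[-0.2,-1.1,0],[0,0,6],0.35],[[-0.2,-1.1,0],[0,0,6],0.35],[[-0.2,-1.1,0],[0,0,6],0.35],[[-0.2,-1.1,0],[0,0,6],0.35],[[-0.2,-1.1,0],[0,0,6],0.35],[[-0.2,-1.1,0],[0,0,6],0.35],[[-0.2,-1.1,0],[0,0,6],0.35]]'
python3 -m creep '[[[-0.1,-0.9,-1],[0,0,6],0.35],[[0,0,-3],[0,0,0],0.35],[[0,0,-3],[0,0,0],0.35],[[0,0,0],[0,0,0],0.35],[[0,0,0],[0,0,0],0.35]]'
python3 - <<'E'
from h import *
from fit import W
Q=np.load('Q.npy')
snap('wrist','w3.png'); print(proj('w3.png',W(Q,(-.125,0,.08))),proj('w3.png',W(Q,(-.125,.065,.08))))
E
```

```text
time_s: 7.62
tool_pos: [0.5049, 0.0376, 0.26]
tcp_rot: [[0.256, 0.967, -0.0], [0.967, -0.256, 0.0], [0.0, -0.0, -1.0]]
wrist_force: [-0.3, 0.3, -0.9]
grip_width: 0.03
gripper_force: 0.0
time_s: 8.03
tool_pos: [0.503, 0.0289, 0.1885]
tcp_rot: [[0.159, 0.987, -0.004], [0.987, -0.159, 0.0], [-0.0, -0.004, -1.0]]
wrist_force: [0.1, -0.2, 0.3]
grip_width: 0.0301
gripper_force: 0.0
[272.45358451 219.52413255] [271.92026206 131.17696393]
```

View pics/w3.png

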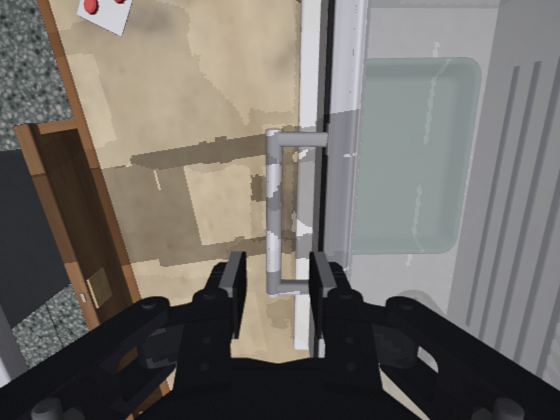

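The handle bar is at column 273, rows 128–295, so its centre is (273,213). The tool is about 4 mm too far in x, with y good. Descend and close.

```bash
python3 -m creep '[[[-0.4,0,-2.5],[0,0,0],0.35],[[0,0,-3],[0,0,0],0.35],[[0,0,-2.5],[0,0,0],0.35],[[0,0,-1.5],[0,0,0],0.35],[[0,0,-1],[0,0,0],0.35],[[0,0,0],[0,0,0],0.35],[[0,0,0],[0,0,0],0.35]]' 40
python3 -m creep '[[[0,0,0],[0,0,0],0],[[0,0,0],[0,0,0],0],[[0,0,0],[0,0,0],0],[[0,0,0],[0,0,0],0],[[0,0,0],[0,0,0],0],[[0,0,0],[0,0,0],0]]'
python3 - <<'E'
from h import *
snap('scene','s2.png'); snap('top','t2.png')
a=cv2.imread('pics/scene1.png')[165:215,305:345]; b=cv2.imread('pics/s2.png')[165:215,305:345]
cv2.imwrite('pics/c3.png',cv2.resize(np.hstack([a,b]),None,fx=10,fy=10,interpolation=cv2.INTER_CUBIC))
E
```

```text
time_s: 8.67
tool_pos: [0.5007, 0.0286, 0.0869]
tcp_rot: [[0.159, 0.987, 0.002], [0.987, -0.159, 0.0], [0.0, 0.002, -1.0]]
wrist_force: [0.0, 0.4, 0.4]
grip_width: 0.03
gripper_force: 0.0
time_s: 9.17
tool_pos: [0.4996, 0.0287, 0.0875]
tcp_rot: [[0.159, 0.987, 0.0], [0.987, -0.159, 0.001], [0.001, 0.0, -1.0]]
wrist_force: [-6.2, 1.1, 5.7]
grip_width: 0.0103
gripper_force: 39.3
```

View pics/c3.png

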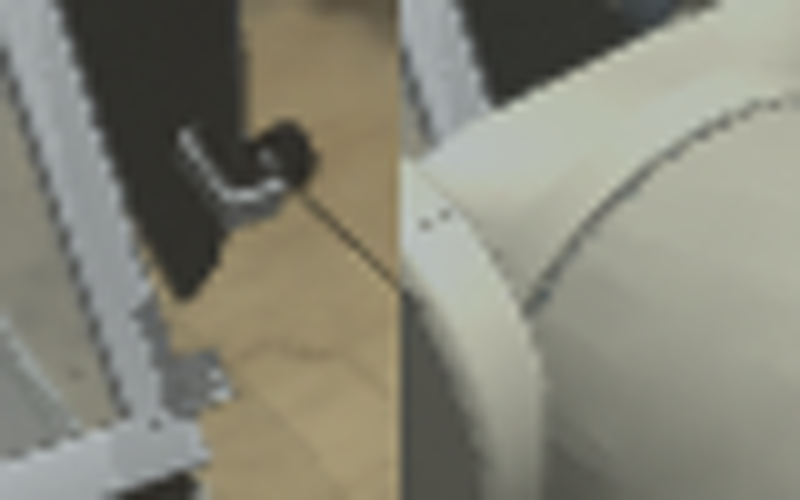

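The pinch is good, but the arm hides the clip from the scene camera. Before the arm came in, the clip read about 0.70–0.78. There is plenty of time, so I'll let go with the sash closed and view the clip from the right with the wrist camera.

```bash
python3 -m creep '[[[0,0,0],[0,0,0],0.35],[[0,0,0],[0,0,0],0.35],[[0,0,0],[0,0,0],0.35],[[0,0,4],[0,0,0],0.35],[[0,0,4],[0,0,0],0.35],[[0,0,4],[0,0,0],0.35],[[0,0,4],[0,0,0],0.35],[[0,0,3],[0,0,0],0.35],[[-0.3,-4,0],[0,0,0],0.35],[[-0.3,-4,0],[3.5,0,0],0.35],[[-0.3,-4,0],[3.5,0,0],0.35],[[-0.3,-4,0],[3.5,0,0],0.35]]'
python3 -m creep '[[[-0.3,-4,0],[3.5,0,0],0.35],[[-0.3,-4,0],[3.5,0,0],0.35],[[-0.3,-4,0],[3.5,0,0],0.35],[[-0.3,-4,0],[3.5,0,0],0.35],[[-0.3,-4,0],[3.5,0,0],0.35],[[-0.3,-4,0],[3.5,0,0],0.35],[[0,0,0],[3.5,0,0],0.35],[[0,0,0],[0,0,0],0.35],[[0,0,0],[0,0,0],0.35]]'
python3 - <<'E'
from h import *
from fit import W
Q=np.load('Q.npy')
d=snap('wrist','w4.png'); print(d['origin'],d['fx'])
for o in (0,.5,.6,.7,.8,.9):
    a=np.radians(40)-o; print(o,proj('w4.png',W(Q,(.046-.1375*np.cos(a),-.1675,.19-.1375*np.sin(a)))))
E
```

```text
time_s: 10.27
tool_pos: [0.4877, -0.1327, 0.2762]
tcp_rot: [[0.157, 0.988, 0.003], [0.971, -0.155, 0.184], [0.182, -0.026, -0.983]]
wrist_force: [0.1, -0.0, -0.7]
grip_width: 0.0298
gripper_force: 0.0
time_s: 11.02
tool_pos: [0.4697, -0.3725, 0.2733]
tcp_rot: [[0.161, 0.987, -0.0], [0.808, -0.132, 0.574], [0.567, -0.093, -0.819]]
wrist_force: [0.2, 0.5, 0.6]
grip_width: 0.0303
gripper_force: 0.0
[ 0.48030039 -0.3883268   0.41446706] 321.5879479873966
0 [323.36927202  98.68419992]
0.5 [295.8275183   59.16960386]
0.6 [293.13444293  48.22130969]
0.7 [291.70830396  36.11467134]
0.8 [291.73644785  22.79381589]
0.9 [293.43150702   8.21420255]
```

View pics/w4.png

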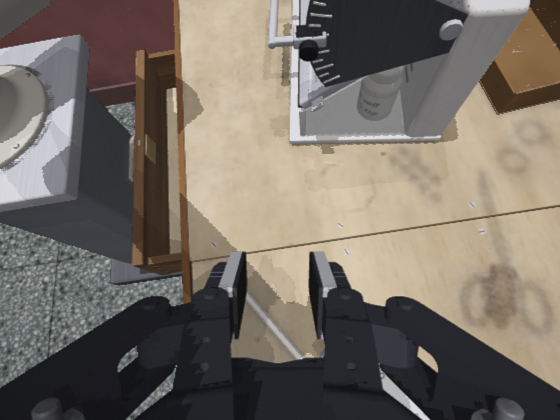

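The side view shows the clip with its thumbscrew at (309,48), the pointer near (313,103) and the hinge boss at (451,30). I'll use the last picture as an enlargement of this.

Run:
```python
import cv2
a=cv2.imread('pics/w4.png')[15:120,285:425]; cv2.imwrite('pics/c4.png',cv2.resize(a,None,fx=5.7,fy=5.7,interpolation=cv2.INTER_CUBIC))
```

```text
(no output)
```

View pics/c4.png

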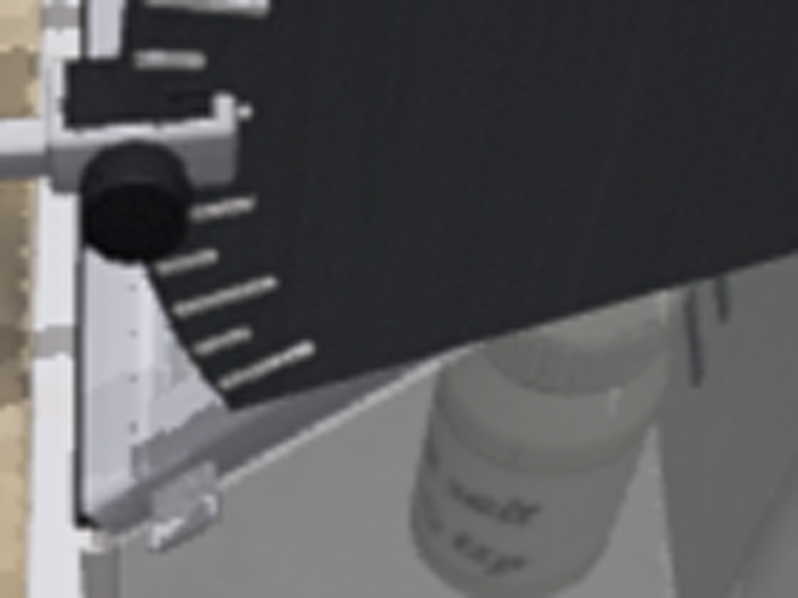

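Run:
```python
from h import *
from fit import W
Q=np.load('Q.npy')
f='w4.png'
P=lambda c:((c[0]+.5)/5.7-.5+285,(c[1]+.5)/5.7-.5+15)
def inv(uv,y,dy):
    q=Q.copy(); c,s=np.cos(q[2]),np.sin(q[2]); q[:2]+=np.array([-s,c])*dy
    o,r=ray(f,*uv); ex=np.array([c,s,0]);ey=np.array([-s,c,0]); b=np.array([q[0],q[1],0])
    t=(y-ey@(o-b))/(ey@r); p=o+r*t-b
    X,Z=ex@p-.046,p[2]-.19
    return round(40-np.degrees(np.arctan2(-Z,-X)),1),round(np.hypot(X,Z)*1000),round((ex@p)*1000),round(p[2]*1000)
for dy in(0,.004):
  print('dy',dy)
  for n,c,y in [('tick1o',(222,385),-.176),('tick1i',(310,348),-.176),('tick3o',(180,310),-.176),('tick3i',(272,284),-.176),('tick5i',(252,204),-.176),('tick7i',(250,111),-.176),('t8o',(137,60),-.176),('t8i',(203,60),-.176),('t9i',(267,8),-.176),('plate corner',(235,408),-.176),
   ('ptr blade a',(150,500),-.1675),('ptr b',(215,465),-.1675),('ptr c',(150,548),-.1675),('ptr d',(215,510),-.1675),
   ('clip UL',(50,128),-.1825),('clip LL',(50,190),-.1825),('clip UR',(235,120),-.1825),('clip LR',(235,182),-.1825),('blackUL',(65,62),-.1675),('blackUR',(235,95),-.1675)]:
    print(n,inv(P(c),y,dy))
  print('hinge',inv((451,30),-.176,dy))
```

```text
dy 0
tick1o (np.float64(14.4), 119, -61, 139)
tick1i (np.float64(15.0), 101, -46, 147)
tick3o (np.float64(24.4), 119, -69, 158)
tick3i (np.float64(24.7), 103, -54, 163)
tick5i (np.float64(34.6), 104, -58, 180)
tick7i (np.float64(44.3), 106, -59, 198)
t8o (np.float64(48.4), 124, -76, 208)
t8i (np.float64(48.8), 114, -67, 207)
t9i (np.float64(53.7), 107, -58, 215)
plate corner (np.float64(11.2), 119, -58, 133)
ptr blade a (np.float64(1.8), 152, -74, 96)
ptr b (np.float64(1.8), 136, -61, 106)
ptr c (np.float64(-2.6), 162, -74, 80)
ptr d (np.float64(-2.7), 145, -60, 92)
clip UL (np.float64(45.5), 136, -89, 203)
clip LL (np.float64(40.6), 136, -90, 191)
clip UR (np.float64(46.6), 109, -62, 202)
clip LR (np.float64(40.6), 107, -61, 191)
blackUL (np.float64(44.7), 134, -87, 201)
blackUR (np.float64(41.8), 107, -61, 193)
hinge (np.float64(101.0), 6, 43, 195)
dy 0.004
tick1o (np.float64(12.4), 120, -61, 134)
tick1i (np.float64(12.6), 103, -45, 143)
tick3o (np.float64(22.3), 120, -69, 153)
tick3i (np.float64(22.4), 104, -53, 159)
tick5i (np.float64(32.4), 104, -58, 176)
tick7i (np.float64(42.3), 105, -59, 194)
t8o (np.float64(46.8), 123, -76, 205)
t8i (np.float64(47.0), 113, -66, 204)
t9i (np.float64(52.0), 106, -57, 212)
plate corner (np.float64(9.1), 121, -58, 128)
ptr blade a (np.float64(0.3), 155, -74, 91)
ptr b (np.float64(0.1), 139, -60, 101)
ptr c (np.float64(-4.0), 166, -73, 74)
ptr d (np.float64(-4.3), 148, -60, 87)
clip UL (np.float64(43.9), 136, -89, 199)
clip LL (np.float64(39.0), 136, -90, 188)
clip UR (np.float64(44.7), 108, -62, 199)
clip LR (np.float64(38.5), 107, -61, 187)
blackUL (np.float64(43.3), 134, -87, 198)
blackUR (np.float64(39.8), 107, -61, 190)
hinge (np.float64(100.5), 1, 45, 191)
```

The ticks read as 15°, 25°, 35° and so on, with a fitted pitch of 5°, and the pointer reads about 0. That puts the clip at about 43° (0.75 rad). Go back to the handle.

```bash
python3 -m creep '[[[0.3,4,0],[-3.5,0,0],0.35],[[0.3,4,0],[-3.5,0,0],0.35],[[0.3,4,0],[-3.5,0,0],0.35],[[0.3,4,0],[-3.5,0,0],0.35],[[0.3,4,0],[-3.5,0,0],0.35],[[0.3,4,0],[-3.5,0,0],0.35],[[0.3,4,0],[-3.5,0,0],0.35],[[0.3,4,0],[-3.5,0,0],0.35],[[0.3,4,0],[-3.5,0,0],0.35],[[0.3,4,0],[-3.5,0,0],0.35],[[0,0,0],[0,0,0],0.35],[[0,0,0],[0,0,0],0.35]]'
python3 -m creep '[[[0,0,-4],[0,0,0],0.35],[[0,0,-4],[0,0,0],0.35],[[0,0,-4],[0,0,0],0.35],[[0,0,-3],[0,0,0],0.35],[[0,0,-2.5],[0,0,0],0.35],[[0,0,-1.5],[0,0,0],0.35],[[0,0,0],[0,0,0],0.35],[[0,0,0],[0,0,0],0.35]]'
```

```text
time_s: 12.07
tool_pos: [0.4984, 0.0342, 0.2777]
tcp_rot: [[0.147, 0.989, 0.006], [0.989, -0.147, -0.0], [0.0, 0.006, -1.0]]
wrist_force: [0.1, -0.7, 0.2]
grip_width: 0.03
gripper_force: 0.0
time_s: 12.73
tool_pos: [0.4993, 0.0274, 0.0857]
tcp_rot: [[0.16, 0.987, 0.001], [0.987, -0.16, -0.0], [-0.0, 0.001, -1.0]]
wrist_force: [0.4, 0.2, 0.3]
grip_width: 0.0298
gripper_force: 0.0
```

```bash
python3 -m creep '[[[0,0,0],[0,0,0],0],[[0,0,0],[0,0,0],0],[[0,0,0],[0,0,0],0],[[0,0,0],[0,0,0],0],[[0,0,0],[0,0,0],0],[[0,0,0],[0,0,0],0],[[0,0,0],[0,0,0],0]]' 50
python3 -m creep '[[[-0.29,0.045,0.56],[0,0,0],0],[[-0.29,0.045,0.56],[0,0,0],0],[[-0.29,0.045,0.56],[0,0,0],0],[[-0.29,0.045,0.56],[0,0,0],0],[[-0.29,0.045,0.56],[0,0,0],0],[[-0.29,0.045,0.56],[0,0,0],0],[[-0.18,0.03,0.61],[0,0,0],0],[[-0.18,0.03,0.61],[0,0,0],0],[[-0.18,0.03,0.61],[0,0,0],0],[[-0.18,0.03,0.61],[0,0,0],0],[[-0.18,0.03,0.61],[0,0,0],0],[[-0.18,0.03,0.61],[0,0,0],0]]'
```

```text
time_s: 13.32
tool_pos: [0.4994, 0.028, 0.0878]
tcp_rot: [[0.159, 0.987, 0.0], [0.987, -0.159, -0.001], [-0.0, 0.001, -1.0]]
wrist_force: [-8.2, -0.5, 5.6]
grip_width: 0.0103
gripper_force: 48.9
time_s: 14.32
tool_pos: [0.472, 0.0327, 0.1561]
tcp_rot: [[0.159, 0.987, 0.002], [0.987, -0.159, -0.001], [-0.0, 0.002, -1.0]]
wrist_force: [5.1, -3.7, -3.6]
grip_width: 0.0098
gripper_force: 48.7
```

```bash
python3 -m creep '[[[-0.06,0.01,0.63],[0,0,0],0],[[-0.06,0.01,0.63],[0,0,0],0],[[-0.06,0.01,0.63],[0,0,0],0],[[-0.06,0.01,0.63],[0,0,0],0],[[-0.06,0.01,0.63],[0,0,0],0],[[-0.06,0.01,0.63],[0,0,0],0],[[0.05,-0.01,0.63],[0,0,0],0],[[0.05,-0.01,0.63],[0,0,0],0],[[0.05,-0.01,0.63],[0,0,0],0],[[0.05,-0.01,0.63],[0,0,0],0],[[0.05,-0.01,0.63],[0,0,0],0],[[0.05,-0.01,0.63],[0,0,0],0]]'
python3 -m creep '[[[0,0,0],[0,0,0],0],[[0,0,0],[0,0,0],0],[[0,0,0],[0,0,0],0],[[0,0,0],[0,0,0],0],[[0,0,0],[0,0,0],0],[[0,0,0],[0,0,0],0]]'
python3 - <<'E'
from h import *
from fit import W
snap('wrist','w5.png');snap('top','t5.png');snap('scene','s5.png')
a=cv2.imread('pics/t5.png')[140:230,190:330]
# dark pixels / steel edges around handle posts in the wrist view: compare predicted post lines for several openings
Q=np.load('Q.npy')
for o in(.65,.75,.85):
    def H(x,y,z):  # closed hood coords -> opened
        X,Z=x-.046,z-.19; c,s=np.cos(o),np.sin(o); return W(Q,(.046+X*c+Z*s,y,.19-X*s+Z*c))
    print(o,[proj('w5.png',H(x,.065,.08)).round(1) for x in(-.125,-.09)],[proj('t5.png',H(-.084,y,.081)).round(1) for y in(.165,-.165)], H(-.125,0,.08).round(4))
E
```

```text
time_s: 15.32
tool_pos: [0.4697, 0.0331, 0.2309]
tcp_rot: [[0.159, 0.987, -0.004], [0.987, -0.159, 0.0], [-0.0, -0.004, -1.0]]
wrist_force: [-4.6, -3.6, -2.4]
grip_width: 0.0098
gripper_force: 48.8
time_s: 15.82
tool_pos: [0.4697, 0.0331, 0.2312]
tcp_rot: [[0.159, 0.987, -0.003], [0.987, -0.159, 0.0], [-0.0, -0.003, -1.0]]
wrist_force: [-7.0, -2.8, -1.7]
grip_width: 0.0099
gripper_force: 48.9
0.65 [array([272.2, 134.3]), array([326.9, 132.6])] [array([217.1, 207.1]), array([311.8, 219.9])] [0.4667 0.0312 0.2059]
0.75 [array([277.9, 136.4]), array([333.1, 133.9])] [array([216.5, 206.2]), array([312.2, 219.2])] [0.4693 0.0307 0.2261]
0.85 [array([291.6, 139.1]), array([345.2, 135.6])] [array([216. , 204.9]), array([312.6, 218. ])] [0.4739 0.03   0.2459]
```

By the arm's measured position the opening is about 0.74 rad, against about 0.75 for the clip. The 49 N grip is firm and nothing is moving, so I hand in.

```bash
python3 -c "
from bench import robot
print(robot.finish_job())"
```

```text
the job is handed in; nothing more can be done
None
```

I turned the fan on with the sash down, then lifted the sash to about 0.74 rad against a clip reading of about 0.75 rad (tolerance 0.07), and handed in at about 16 s still holding it by the handle; the final angle comes from the arm's position, not a picture of the pointer at the clip, and no result came back.

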